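# Slacken the bottle-guide clamp with the reversing ratchet

### The job

The guide rail of the bottle conveyor has to be re-set, so slacken the clamp bolt that the ratchet is standing on: lightly push the ratchet's little direction lever right over, from the robot's side to its loosening side towards the bottle lane (do not squeeze or force it hard), then swing the handle counter-clockwise seen from above, ratcheting back for another stroke whenever it runs out of room, until you feel the clamp let go: the hard swing suddenly turns light. Stop there, within about 15 degrees of further bolt turn, so that the spring washer still holds the bolt lightly; leave the bottles, spanner, socket and tape where they are, and let go of the ratchet.

Things in the scene. Friction and masses are not known exactly. Their poses are not given: they have to be found in the camera images.
- lever (a joint): Small dark direction lever on top of the ratchet head. -0.45 rad: tightening side (the start; tip on the robot's side of the handle's centre line). +0.45: loosening side (tip towards the bottle lane). The tip goes clockwise seen from above as it grows. It takes 3 to 6 N at the tip up to the middle, then snaps to the end by itself; over 30 N damages it.
- lever_tip (a point): Centre of the lever's upright thumb tab: 8 mm wide across the lever, 10 mm along it, 18 mm high. It stands 29 mm from the lever's pivot, which lies on the handle's centre line 18 mm from the bolt axis; the point is 27.5 mm above the ratchet's middle plane (the head's flat top is 13 mm, the neck's top 8 mm above that plane). Site y: along the lever, pivot to tip; z up.
- lever_pivot (a point): Pivot of the direction lever, on the flat top of the head. While the lever is pushed over, the tight bolt holds the ratchet still, apart from up to 0.26 rad of tooth play against a light drag.
- ratchet (a joint): Swing of the handle about the vertical bolt axis. 0: along the conveyor's +y; grows counter-clockwise seen from above (towards the robot). Stops: -0.30 and +0.85 rad; keep to -0.15 to +0.80 (guide rail, photo-eye post). Free swing: about 1 N at the grip. Lever on the loosening side: counter-clockwise drives the bolt after 0 to 0.26 rad of play in each stroke (24 teeth); clockwise runs free.
- ratchet_head (a point): On the bolt axis, in the ratchet's middle plane, 150 mm above the bench. Head 45 mm across, 26 mm thick. Site y: along the handle, away from the head; z up. The ratchet is captive on the bolt and cannot be lifted off.
- ratchet_grip (a point): Middle of the handle's round black grip, on its axis, 165 mm from the bolt axis. The grip is 23 mm thick and runs from 108 to 233 mm from the bolt axis. Nothing below it is higher than 80 mm above the bench, but at the clockwise end of the swing the guide rail stands beside it.
- conveyor: Bench conveyor, fixed. Origin on the bench below the bolt axis; y along the belt, x from the bolt across to the belt, z up. Belt centre line x = 128 mm, top 79 mm up; guide rails 8 mm thick at x = 93 and 165 mm, 143 to 157 mm up. A photo-eye post, 165 mm high with a head of 26 x 30 mm, stands on the robot's side at x = -99, y = 36 mm.
- bolt: Clamp bolt under the ratchet, with its 28 mm steel socket; origin on its axis just above the spring washer. Right-hand thread. It has to turn 0.5 to 1.65 rad (hidden, it varies) until the clamp lets go. In each stroke, after up to 0.2 rad of light slack, it takes 1.7 to 2.4 N m (10 to 15 N at the grip) all the way; then this drops suddenly to some 0.4 N m (1 to 4 N). Fast swings take more.
- washer: Spring washer under the bolt head, 25 mm across, 3 mm thick; origin at the centre of its underside. It carries the clamp load: 16 to 27 N at the start, 7 to 10 N when the clamp lets go; after 0.26 rad (15 degrees) more still some 3 N, after 0.6 rad nothing.
- bottle_a: Filled clear bottle with a white cap, 59 mm across, 183 mm high, standing on the belt; origin at the centre of its underside. Leave it alone.
- bottle_b: The same, standing on the bench on the robot's left. Leave it alone.
- bottle_c: The same, standing on the bench on the robot's right. Leave it alone.
- spanner: Open-ended spanner, 160 mm, lying on the bench. Leave it alone.
- socket: Spare socket, 24 mm across, 34 mm high, standing on the bench. Leave it alone.
- tape: Roll of tape, 90 mm across, 22 mm high, lying on the bench. Leave it alone.

How it is judged:
By the outcome, as a careful person would: the job done as asked, in the order asked, and still so for the second after the job is handed in, with the robot touching nothing.
It also fails if it takes over 72 s, if anything falls off the work surface, if the arm or the gripper's body presses on something with over 40 N, if the wrist force passes 120 N, or if a joint passes its speed limit or range.

### The arm

A 6-joint arm with a two-finger parallel gripper is mounted at the origin on the work surface. World frame = base frame: x ahead of the robot, y to its left, z up, the work surface at z = 0. Lengths are in mm, angles in rad, forces in N, time in s.
With the tool pointing down it reaches from about 325 to 1000 mm from the base axis. Payload 5.1 kg.
Tool frame: the origin (TCP) lies at the very end of the fingers, on their centre line; the grasp point (between the pads) lies 19 mm behind it; y points along the fingers, z is the direction in which the jaws open and shut, and the axes are right-handed (so a half turn about y gives the same grasp; the last joint's range is limited). The gripper opens to 85 mm and grips with 20 to 120 N. Pads are 22 mm wide; open, the fingers measure 114 mm over their backs; the gripper's body (76 mm by 85 mm) begins 54 mm behind the grasp point. The pads swing forward as they close: fully open they stand 13 mm farther back than shut.
Start: joints at [-1.205, 0.124, 1.65, -0, 1.367, -0.083], TCP at [281.992, -585.632, 231.322] pointing down, gripper open.
Joint ranges: [-2.61, 2.61], [-1.02, 2.33], [0.03, 2.71], [-1.35, 4.49], [0.32, 2.68], [-2.91, 2.91]. Speed limits (rad/s): [2.57, 2.57, 3.14, 3.14, 3.14, 3.14].

### API

Orientations are given as [roll, pitch, yaw] about the fixed x, y, z axes, in that order (R = Rz(yaw) Ry(pitch) Rx(roll)).
In Python, from cell import state, capture, camera_info, hand_in gives the robot as it stands.
- The arm moves only by the tool servo_tool, never from a script. Its argument "targets" is a list of rows, each a list of 3 entries, a list of its own where there are three numbers: the turn, a rotation vector about the tool's x, y, z in degrees, then the shift along the tool's x, y, z in mm, then the opening, from 0 (shut) to 1 (fully open). A call has 1 to 5 rows; each row shifts and turns the commanded pose from where the row before left it, along the tool's axes as they then stand; what a row does not reach is not made up. A row lasts 1/8 s, in which the tool goes at most 62.5 mm and 10.7 degrees, less where a joint would pass 70% of its speed; a pose out of reach is approached as far as the arm can. A call with a gripper value outside its range is refused whole. The fingers move at their own pace and stop on an object; "squeeze" is the grip in N (left out, the last holds). Time passes only in rows, so rows that do not move let the fingers close. It gives the time, the measured TCP pose, the force and the opening at its end, in the units of the state.
- state(): the state, without advancing time (a new reading comes with each control period).
- capture(name): name is "scene" or "top"; returns the picture (480x640x3 uint8, red, green, blue); there is no depth.
- camera_info(name): a dict with "camera_matrix" (3x3 intrinsics, pixels), "T" (4x4, takes a point from camera to world coordinates). Camera axes: x right, y down, z forward; pixel columns grow to the right and rows downward; lengths in mm; the calibration is good to about 2 mm. A picture is of the moment at which its call begins. camera_info takes no time and is no camera call.
- hand_in(): hands the job in, once; it reports no verdict.
The state is a dict: "time": time; "joint_pos": joint angles; "joint_vel": joint speeds; "effort": joint torques, N m; "position": TCP position; "tcp_rot": TCP orientation; "wrist_force": force on the tool from outside, world axes, zero at the start; "torque": the same for the moment, N m; "finger_gap": opening from 0.0 (shut) to 1.0 (fully open).
Only numpy, scipy, OpenCV 4.12 (cv2) and the standard library are available. Lean on these libraries where they do the work, as an engineer would, in place of code of your own. Each camera call takes 0.05 s, during which the arm holds its last target.

## Working session

There is one attempt and no reset: what is moved stays moved. The work goes in short steps, Python scripts to look and compute and a tool call to move; the robot and the scene stay as the last step left them, time stands still between calls to the robot, and variables do not carry over. Pictures are saved under pics/ and viewed, and the job is handed in when it is done.

Besides the shell and the picture viewer there is one more tool, called after "Call:" as a command line: name --argument value ..., lists and objects as JSON in quotes. servo_tool: Moves the arm, as the interface text tells. Its arguments: {"type":"object","properties":{"targets":{"type":"array","items":{"type":"array"}},"squeeze":{"type":"number"}},"required":["targets"]}

```bash
mkdir -p pics; ls; python3 - <<'E'
from cell import *
import cv2,numpy as np
for n in("scene","top"):
    cv2.imwrite(f"pics/{n}0.png",capture(n)[:,:,::-1]); i=camera_info(n); print(n,np.round(i["camera_matrix"],1).tolist(),np.round(i["T"],3).tolist())
print(state())
E
```

```text
pics
scene [[490.2, 0.0, 321.8], [0.0, 490.2, 242.8], [0.0, 0.0, 1.0]] [[0.464, 0.638, -0.615, 1172.628], [0.886, -0.341, 0.314, -313.618], [-0.009, -0.69, -0.724, 854.289], [0.0, 0.0, 0.0, 1.0]]
top [[596.6, 0.0, 322.1], [0.0, 596.6, 232.9], [0.0, 0.0, 1.0]] [[0.029, -0.989, 0.142, 407.865], [-1.0, -0.029, 0.005, 12.162], [-0.001, -0.142, -0.99, 1259.237], [0.0, 0.0, 0.0, 1.0]]
{'time': 0.1, 'joint_pos': array([-1.20460501e+00,  1.24433500e-01,  1.65156988e+00, -2.30856917e-05,
        1.36750930e+00, -8.25742469e-02]), 'joint_vel': array([ 0.00083582,  0.00162652, -0.00337298,  0.00069228, -0.00184259,
        0.00014545]), 'effort': array([ 2.47889302e-04, -4.24930394e+01, -3.66654503e+01, -7.00941018e-05,
        3.97123353e-03,  1.72147958e-05]), 'position': array([ 281.78383286, -585.11447388,  230.16090586]), 'tcp_rot': array([-1.57271168e+00,  1.35840448e-04, -2.69282253e+00]), 'wrist_force': array([-0.95262469,  0.36894417, -0.77295186]), 'torque': array([ 0.03411639, -0.03803979,  0.01350034]), 'finger_gap': 0.9991401896051387}
```

View pics/scene0.png

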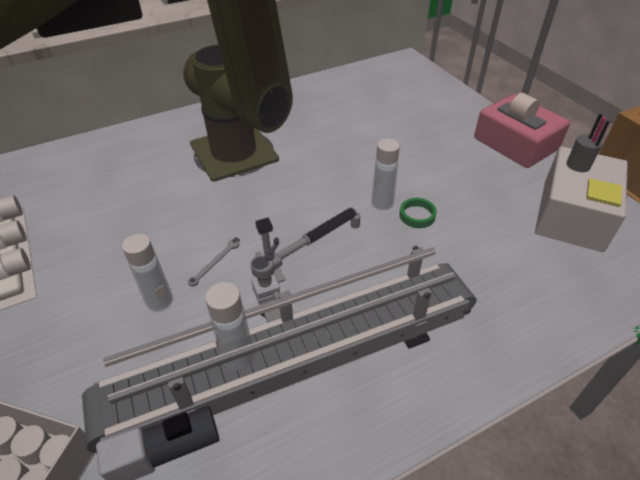

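View pics/top0.png

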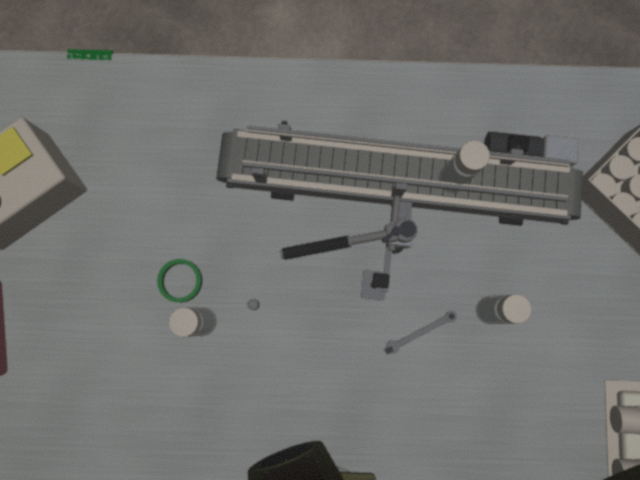

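Top view: ratchet head near (402,231), black grip from (285,254) to (348,241), photo-eye head near (380,281), bottles at (184,322), (514,309) and (473,158). Now I'll zoom in.

```bash
python3 - <<'E'
import cv2
a=cv2.imread("pics/top0.png")[170:310,260:440]; cv2.imwrite("pics/topz.png",cv2.resize(a,None,fx=4.4,fy=4.2,interpolation=cv2.INTER_CUBIC)[:600,:800])
a=cv2.imread("pics/scene0.png")[190:310,230:390]; cv2.imwrite("pics/scenez.png",cv2.resize(a,None,fx=5,fy=5,interpolation=cv2.INTER_CUBIC))
E
```

```text
(no output)
```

View pics/topz.png

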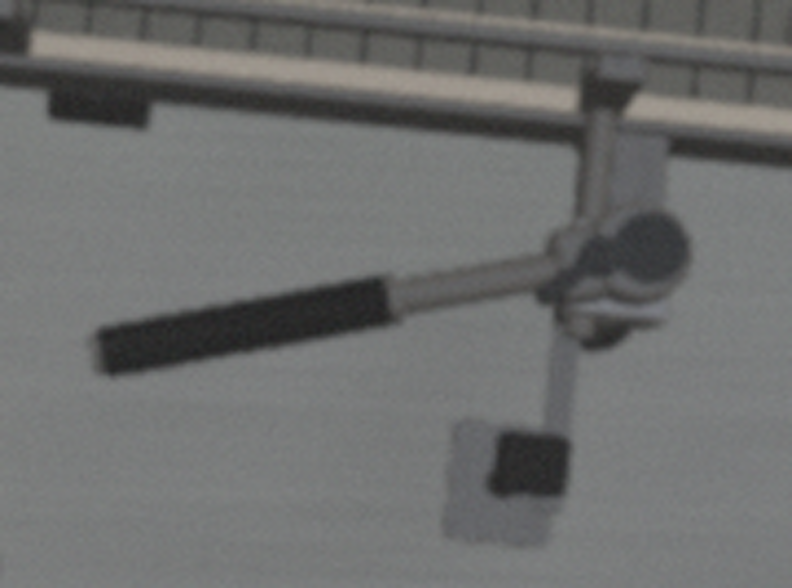

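View pics/scenez.png

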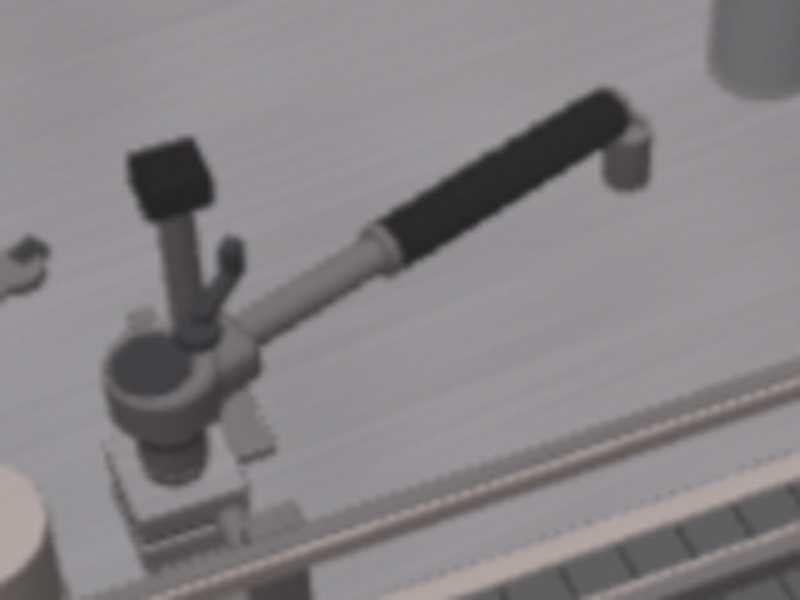

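```bash
cat > h.py <<'E'
from cell import *
import numpy as np, cv2
from scipy.spatial.transform import Rotation as Ro
def ray(n,p):
    i=camera_info(n);K=np.array(i["camera_matrix"]);T=np.array(i["T"])
    d=T[:3,:3]@np.linalg.solve(K,[p[0],p[1],1]);return T[:3,3],d/np.linalg.norm(d)
def onz(n,p,z):
    o,d=ray(n,p);return o+d*(z-o[2])/d[2]
def tri(p,q):
    a,u=ray("top",p);b,v=ray("scene",q)
    s=np.linalg.lstsq(np.c_[u,-v],b-a,rcond=None)[0];return (a+u*s[0]+b+v*s[1])/2,np.linalg.norm(a+u*s[0]-b-v*s[1])
def proj(n,P):
    i=camera_info(n);K=np.array(i["camera_matrix"]);T=np.array(i["T"])
    c=K@(T[:3,:3].T@(np.asarray(P)-T[:3,3]));return c[:2]/c[2]
def st():
    s=state();print(round(s["time"],2),np.round(s["position"],1),"rot",np.round(Ro.from_euler('xyz',s["tcp_rot"]).as_matrix(),3).tolist(),"F",np.round(s["wrist_force"],1),"gap",round(s["finger_gap"],3));return s
E
python3 - <<'E'
from h import *
np.set_printoptions(precision=1,suppress=True)
t=lambda x,y:(260+x/4.4-.4,170+y/4.2-.4); s=lambda x,y:(230+x/5-.4,190+y/5-.4)
print("head top", onz("top",t(652,247),163), onz("scene",s(152,362),163), tri(t(652,247),s(152,362)))
print("tip", onz("top",t(553,290),186), onz("scene",s(233,245),186), onz("scene",s(235,268),168),tri(t(553,290),s(233,245)))
print("pivot", onz("top",t(600,255),163), onz("scene",s(200,330),166))
# grip by dark mask, top
im=cv2.imread("pics/top0.png");g=cv2.cvtColor(im,cv2.COLOR_BGR2GRAY)
for n,roi in(("top",(275,230,80,30)),("scene",(300,200,60,50))):
    im=cv2.imread(f"pics/{n}0.png");g=im.max(2);x,y,w,h=roi
    m=np.zeros_like(g);m[y:y+h,x:x+w]=(g[y:y+h,x:x+w]<60)
    k,l,stt,ce=cv2.connectedComponentsWithStats(m);j=1+np.argmax(stt[1:,4])
    pts=np.argwhere(l==j)[:,::-1].astype(np.float32);r=cv2.minAreaRect(pts);print(n,r)
    b=cv2.boxPoints(r);b=b[np.argsort(b[:,0])];e0=(b[0]+b[1])/2;e1=(b[2]+b[3])/2
    A,B=onz(n,e0,150),onz(n,e1,150);print(e0,e1,A,B,np.linalg.norm(A-B),"dir",np.degrees(np.arctan2(*(A-B)[1::-1])))
# rail line direction and posts
print("rail", onz("top",(230,178),157),onz("top",(565,211),157))
print("post", onz("top",(380.5,281),165))
for n,p in(("tip?",(0,0)),):pass
E
```

```text
head top [ 578.5 -141.2  163. ] [ 575.1 -139.4  163. ] (array([ 578.1, -140.5,  166.5]), np.float64(0.43739500553409083))
tip [555.  -97.4 186. ] [554.6 -95.1 186. ] [549.6 -93.6 168. ] (array([555.2, -96.3, 187.1]), np.float64(1.942384682791762))
pivot [ 574.3 -119.3  163. ] [ 571.3 -117.9  166. ]
top ((315.2574768066406, 247.2389373779297), (10.764301300048828, 65.53003692626953), 79.11447143554688)
[283.1 253.4] [347.4 241.1] [526.5  89.5 150. ] [553.3 -30.2 150. ] 122.66473836783756 dir 102.62978654220001
scene ((331.2205810546875, 224.36764526367188), (10.118416786193848, 52.821563720703125), 59.03623962402344)
[308.6 238. ] [353.9 210.8] [550.2 -25.3 150. ] [523.7  95.1 150. ] 123.25121910111588 dir -77.55877802938794
rail [666.2 194.9 157. ] [ 621.1 -436.5  157. ]
post [479.3 -91.9 165. ]
```

Tab found near (555,-96.5), agreeing with a bolt at about (577,-137) and the handle at about 102.6° in the world. The start orientation already has tool −x along the push direction. Moving above the pre-contact point with the jaws shut.

Call:
servo_tool --targets '[[[0,0,0],[-43.3,0,-32.2],0],[[0,0,0],[-43.3,0,-32.2],0],[[0,0,0],[-43.3,0,-32.2],0],[[0,0,0],[-43.3,0,-32.2],0],[[0,0,0],[-43.3,0,-32.2],0]]' --squeeze 20

```text
time: 0.72
position: [407.5, -344.8, 230.8]
tcp_rot: [-1.571, -0.0, -2.693]
wrist_force: [0.3, 0.2, -0.0]
finger_gap: -0.004
```

Call:
servo_tool --targets '[[[0,0,0],[-43.3,0,-32.2],0],[[0,0,0],[-43.3,0,-32.2],0],[[0,0,0],[-43.3,0,-32.2],0],[[0,0,0],[-43.3,0,-32.2],0],[[0,0,0],[-30,0,-25],0]]'

```text
time: 1.35
position: [524.0, -117.8, 230.8]
tcp_rot: [-1.571, -0.0, -2.691]
wrist_force: [-0.1, -0.8, 0.3]
finger_gap: 0.004
```

Call:
servo_tool --targets '[[[0,0,0],[0,0,0],0],[[0,0,0],[0,0,0],0]]'

```text
time: 1.6
position: [523.2, -120.1, 230.9]
tcp_rot: [-1.571, -0.001, -2.693]
wrist_force: [1.0, 0.4, -1.1]
finger_gap: 0.0
```

```bash
python3 - <<'E'
from h import *
np.set_printoptions(precision=2,suppress=True)
s=st();R=Ro.from_euler('xyz',s["tcp_rot"]).as_matrix()
print(R.T@(np.array([532,-107,200])-s["position"]))
a=capture("top");cv2.imwrite("pics/top1.png",cv2.resize(a[150:310,260:473,::-1],None,fx=3.75,fy=3.75,interpolation=cv2.INTER_CUBIC))
print(proj("top",s["position"]))
# rail line fit
g=cv2.imread("pics/top0.png");
l=cv2.createLineSegmentDetector().detect(cv2.cvtColor(g,cv2.COLOR_BGR2GRAY))[0][:,0]
for q in l:
    if np.hypot(q[2]-q[0],q[3]-q[1])>100 and 110<q[1]<230:
        A,B=onz("top",q[:2],150),onz("top",q[2:],150);A,B=(A,B) if A[1]>B[1] else (B,A);d=A-B;print(np.round(q),A,B,np.degrees(np.arctan2(d[1],d[0])))
E
```

```text
1.6 [ 523.2 -120.1  230.9] rot [[-0.901, -0.001, 0.434], [-0.434, -0.0, -0.901], [0.001, -1.0, -0.0]] F [ 1.   0.4 -1.1] gap 0.0
[-13.67  30.86  -7.99]
[400.85 253.77]
[566. 209. 406. 192.] [ 650.2  -138.57  150.  ] [ 625.38 -440.63  150.  ] 85.30316820755793
[290. 142. 448. 159.] [742.55  85.43 150.  ] [ 717.11 -219.31  150.  ] 85.22886427019844
[388. 190. 269. 177.] [671.72 121.54 150.  ] [ 653.17 -105.24  150.  ] 85.32333090373795
[402. 198. 568. 217.] [ 637.72 -131.56  150.  ] [ 611.25 -445.2   150.  ] 85.17505808312178
[228. 180. 392. 197.] [663.84 199.09 150.  ] [ 638.99 -112.79  150.  ] 85.44421768091311
[ 86. 191.   2. 250.] [518.54 615.09 150.  ] [635.24 468.05 150.  ] 128.43765758966336
[451. 154. 294. 138.] [750.83  76.58 150.  ] [ 726.08 -223.74  150.  ] 85.28901261735936
[439. 180. 242. 159.] [706.18 175.45 150.  ] [ 675.1  -202.13  150.  ] 85.29444314285583
[242. 163. 566. 198.] [697.78 174.89 150.  ] [ 646.97 -441.5   150.  ] 85.28704440894917
[453. 151. 249. 129.] [766.06 163.87 150.  ] [ 733.81 -228.55  150.  ] 85.30275728026753
[293. 129. 459. 148.] [766.92  79.44 150.  ] [ 740.15 -240.39  150.  ] 85.21412949752262
```

Call:
servo_tool --targets '[[[0,0,0],[-8,0,-8],0],[[0,0,0],[0,20,0],0],[[0,0,0],[0,20,0],0],[[0,0,0],[0,18.5,0],0],[[0,0,0],[0,0,0],0]]'

```text
time: 2.28
position: [525.5, -108.8, 169.6]
tcp_rot: [-1.575, -0.004, -2.693]
wrist_force: [-0.1, 0.0, -0.3]
finger_gap: -0.005
```

```bash
python3 - <<'E'
from h import *
s=st()
a=capture("top");cv2.imwrite("pics/top2.png",cv2.resize(a[190:290,340:473,::-1],None,fx=6,fy=6,interpolation=cv2.INTER_CUBIC))
a=capture("scene");cv2.imwrite("pics/scene2.png",cv2.resize(a[190:290,220:353,::-1],None,fx=6,fy=6,interpolation=cv2.INTER_CUBIC))
E
```

```text
2.27 [ 525.5 -108.8  169.6] rot [[-0.901, -0.005, 0.434], [-0.434, 0.002, -0.901], [0.004, -1.0, -0.004]] F [-0.1  0.  -0.3] gap -0.005
```

View pics/top2.png

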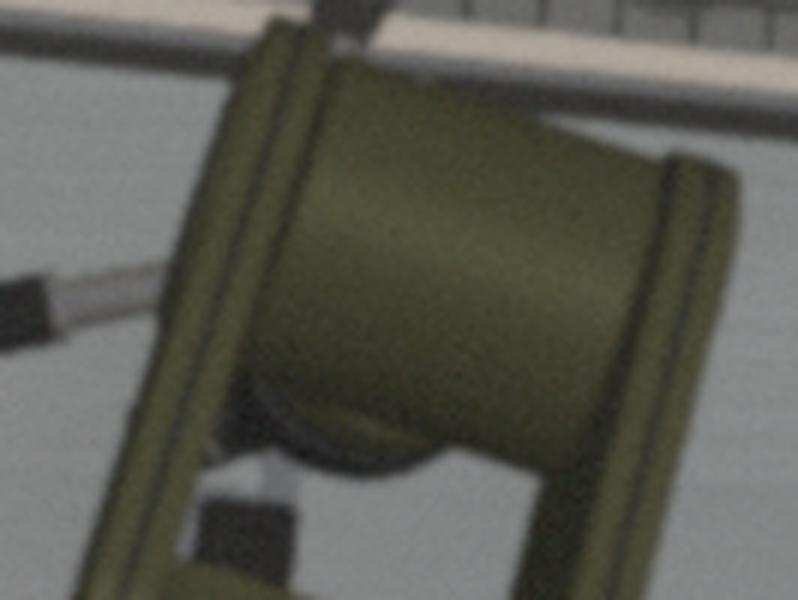

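View pics/scene2.png

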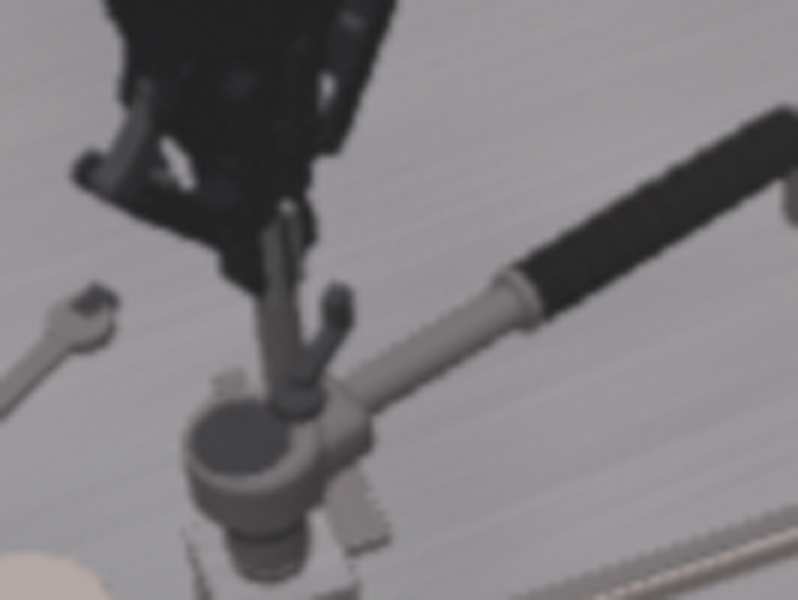

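Scene view: the shut fingers (tip near zoom (250,280)) stand just behind the tab at (338,300) on the robot's side. Top view is blocked by the wrist. Now advancing.

Call:
servo_tool --targets '[[[0,0,0],[-4,-2,0],0],[[0,0,0],[-4,0,0],0],[[0,0,0],[-3,0,0],0],[[0,0,0],[-1,0,0],0]]'

```text
time: 2.88
position: [538.4, -103.9, 175.0]
tcp_rot: [-1.571, 0.0, -2.692]
wrist_force: [-0.7, -0.9, 0.1]
finger_gap: 0.002
```

Call:
servo_tool --targets '[[[0,0,0],[-1.5,0,0],0],[[0,0,0],[-1.5,0,0],0],[[0,0,0],[-1.5,0,0],0],[[0,0,0],[0,0,0],0]]'

```text
time: 3.38
position: [541.9, -101.9, 174.7]
tcp_rot: [-1.571, -0.0, -2.693]
wrist_force: [-2.4, -0.6, 1.1]
finger_gap: 0.0
```

Call:
servo_tool --targets '[[[0,0,0],[-1.5,0,0],0],[[0,0,0],[-1.5,0,0],0],[[0,0,0],[0,0,0],0]]'

```text
time: 3.75
position: [544.4, -100.5, 174.6]
tcp_rot: [-1.572, -0.001, -2.693]
wrist_force: [-5.2, 1.1, 2.3]
finger_gap: -0.003
```

Call:
servo_tool --targets '[[[0,0,0],[-1.5,0,0],0],[[0,0,0],[-1.5,0,0],0],[[0,0,0],[0,0,0],0]]'

```text
time: 4.12
position: [547.2, -99.2, 174.6]
tcp_rot: [-1.572, -0.001, -2.693]
wrist_force: [-4.6, 0.6, 1.8]
finger_gap: 0.002
```

Call:
servo_tool --targets '[[[0,0,0],[-1.5,0,0],0],[[0,0,0],[-1.5,0,0],0],[[0,0,0],[0,0,0],0]]'

```text
time: 4.5
position: [550.8, -98.3, 174.8]
tcp_rot: [-1.57, 0.001, -2.693]
wrist_force: [-1.1, -0.9, -0.7]
finger_gap: -0.001
```

```bash
python3 - <<'E'
from h import *
s=st()
a=capture("scene");cv2.imwrite("pics/scene3.png",cv2.resize(a[190:290,220:353,::-1],None,fx=6,fy=6,interpolation=cv2.INTER_CUBIC))
E
```

```text
4.5 [550.8 -98.3 174.8] rot [[-0.901, 0.001, 0.434], [-0.434, -0.0, -0.901], [-0.001, -1.0, 0.001]] F [-1.1 -0.9 -0.7] gap -0.001
```

View pics/scene3.png

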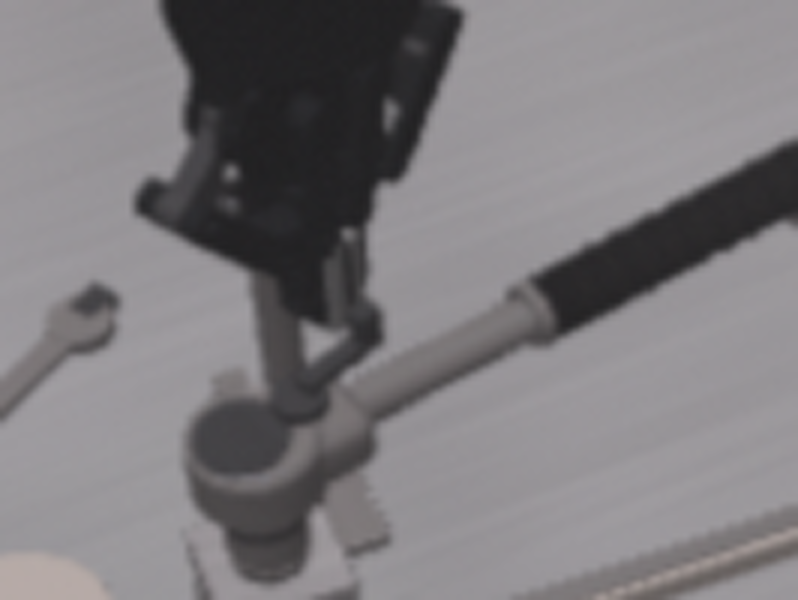

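Scene view: the tab is now at zoom (365,325), near the middle, and the handle has drifted slightly clockwise in its tooth play. I'll keep pushing.

Call:
servo_tool --targets '[[[0,0,0],[-1.5,0,0],0],[[0,0,0],[-1.5,0,0],0],[[0,0,0],[0,0,0],0]]'

```text
time: 4.92
position: [553.4, -96.9, 175.1]
tcp_rot: [-1.57, 0.001, -2.693]
wrist_force: [-0.4, -0.4, 0.1]
finger_gap: -0.001
```

Call:
servo_tool --targets '[[[0,0,0],[-1.5,0,0],0],[[0,0,0],[-1.5,0,0],0],[[0,0,0],[0,0,0],0]]'

```text
time: 5.3
position: [555.7, -95.8, 174.9]
tcp_rot: [-1.57, -0.0, -2.693]
wrist_force: [-1.7, -2.1, 1.0]
finger_gap: 0.001
```

```bash
python3 - <<'E'
from h import *
s=st()
a=capture("scene");cv2.imwrite("pics/scene4.png",cv2.resize(a[190:290,220:353,::-1],None,fx=6,fy=6,interpolation=cv2.INTER_CUBIC))
E
```

```text
5.3 [555.7 -95.8 174.9] rot [[-0.901, -0.0, 0.434], [-0.434, -0.001, -0.901], [0.0, -1.0, 0.0]] F [-1.7 -2.1  1. ] gap 0.001
```

View pics/scene4.png

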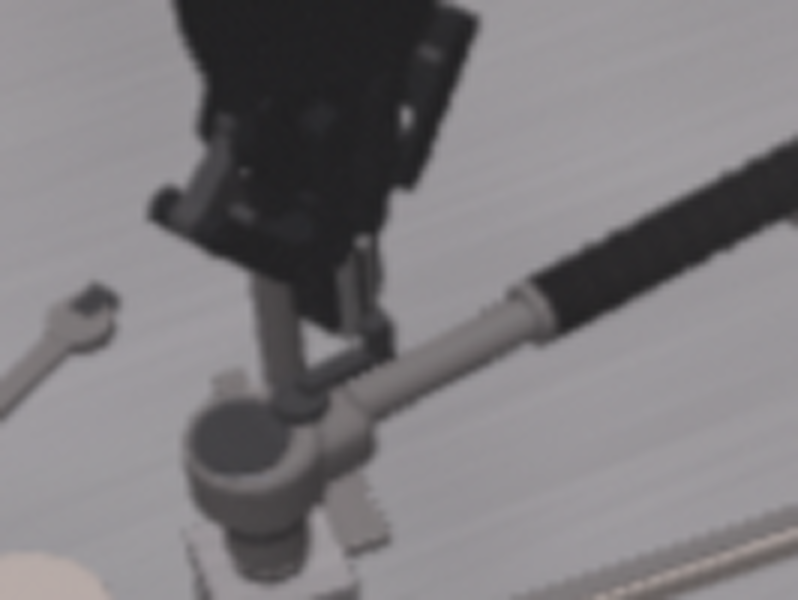

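Call:
servo_tool --targets '[[[0,0,0],[-1.5,0,0],0],[[0,0,0],[-1.5,0,0],0],[[0,0,0],[0,0,0],0]]'

```text
time: 5.72
position: [558.4, -95.0, 175.0]
tcp_rot: [-1.569, -0.001, -2.693]
wrist_force: [-1.8, -4.7, 0.8]
finger_gap: 0.004
```

Call:
servo_tool --targets '[[[0,0,0],[-1.5,0,0],0],[[0,0,0],[-1.5,0,0],0],[[0,0,0],[0,0,0],0]]'

```text
time: 6.1
position: [561.4, -92.5, 174.8]
tcp_rot: [-1.571, 0.001, -2.692]
wrist_force: [0.3, 1.1, 0.0]
finger_gap: 0.003
```

```bash
python3 - <<'E'
from h import *
s=st()
a=capture("scene");cv2.imwrite("pics/scene5.png",cv2.resize(a[190:290,220:353,::-1],None,fx=6,fy=6,interpolation=cv2.INTER_CUBIC))
E
```

```text
6.1 [561.4 -92.5 174.8] rot [[-0.901, 0.0, 0.434], [-0.434, 0.001, -0.901], [-0.001, -1.0, -0.0]] F [0.3 1.1 0. ] gap 0.003
```

View pics/scene5.png

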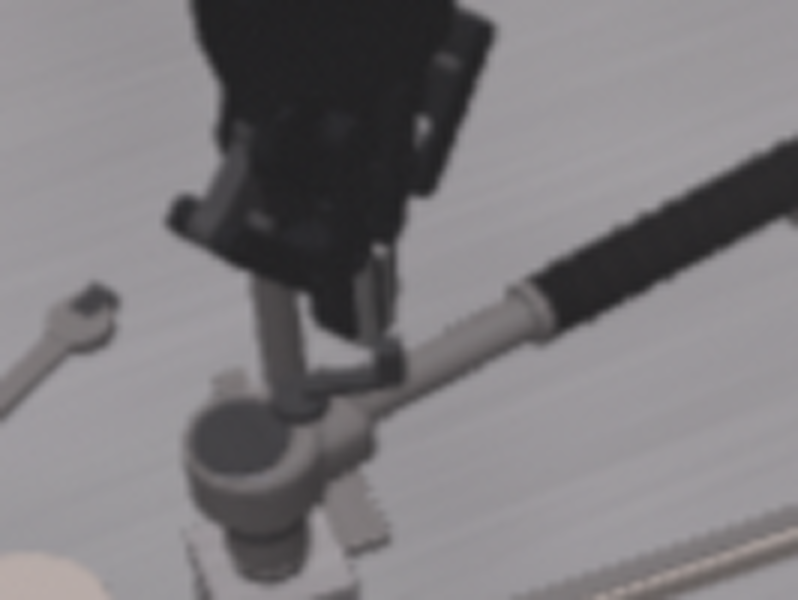

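```bash
cat >> h.py <<'E'
def grip(n="scene"):
    im=capture(n);g=im.max(2);m=np.zeros(g.shape,np.uint8)
    x,y,w,h=(290,195,90,75) if n=="scene" else (270,215,90,90)
    m[y:y+h,x:x+w]=g[y:y+h,x:x+w]<62
    k,l,s,c=cv2.connectedComponentsWithStats(m);j=1+np.argmax(s[1:,4])
    r=cv2.minAreaRect(np.argwhere(l==j)[:,::-1].astype(np.float32));b=cv2.boxPoints(r)
    e=sorted([np.linalg.norm(b[0]-b[1]),np.linalg.norm(b[1]-b[2])])
    if np.linalg.norm(b[0]-b[1])<np.linalg.norm(b[1]-b[2]): e0,e1=(b[0]+b[1])/2,(b[2]+b[3])/2
    else: e0,e1=(b[1]+b[2])/2,(b[3]+b[0])/2
    A,B=onz(n,e0,150),onz(n,e1,150)
    if A[1]<B[1]:A,B=B,A
    d=A-B;return A,B,np.degrees(np.arctan2(d[1],d[0])),im
E
python3 - <<'E'
from h import *
A,B,th,im=grip();print(np.round(A),np.round(B),th)
hd=np.array([577,-137,150.])
for q in(-.45,0,.45):
    t=np.radians(th);p=hd+18*np.array([np.cos(t),np.sin(t),0]);a=t-q
    tip=p+29*np.array([np.cos(a),np.sin(a),0])+[0,0,27.5];px=proj("scene",tip)
    print(q,tip.round(1),((px-[220,190])*6).round())
E
```

```text
[541.  97. 150.] [558. -24. 150.] 98.0349969432232
-0.45 [558.3 -95.1 177.5] [344. 318.]
0 [570.4 -90.5 177.5] [373. 337.]
0.45 [583.3 -91.6 177.5] [387. 365.]
```

Tab is now near zoom (388,360), matching the +0.45 prediction (387,365), and the force is about zero, so it has snapped. Backing off to check.

Call:
servo_tool --targets '[[[0,0,0],[12,0,0],0],[[0,0,0],[30,0,0],0.1],[[0,0,0],[20,-30,0],0.5],[[0,0,0],[20,-50,0],0.6],[[0,0,0],[40,0,0],0.6]]'

```text
time: 6.82
position: [452.3, -147.1, 260.1]
tcp_rot: [-1.564, 0.006, -2.692]
wrist_force: [0.1, -0.5, -0.6]
finger_gap: 0.6
```

```bash
python3 - <<'E'
from h import *
s=st();A,B,th,im=grip();print(np.round(A),np.round(B),th)
cv2.imwrite("pics/scene6.png",cv2.resize(im[190:290,220:353,::-1],None,fx=6,fy=6,interpolation=cv2.INTER_CUBIC))
A,B,th,a=grip("top");print(np.round(A),np.round(B),th)
cv2.imwrite("pics/top6.png",cv2.resize(a[190:290,340:473,::-1],None,fx=6,fy=6,interpolation=cv2.INTER_CUBIC))
E
```

```text
6.83 [ 452.3 -147.1  260.1] rot [[-0.9, 0.008, 0.435], [-0.435, -0.004, -0.9], [-0.006, -1.0, 0.007]] F [ 0.1 -0.5 -0.6] gap 0.6
[541.  97. 150.] [558. -24. 150.] 97.97626248277899
[542.  93. 150.] [561. -29. 150.] 98.56845075096248
```

View pics/scene6.png

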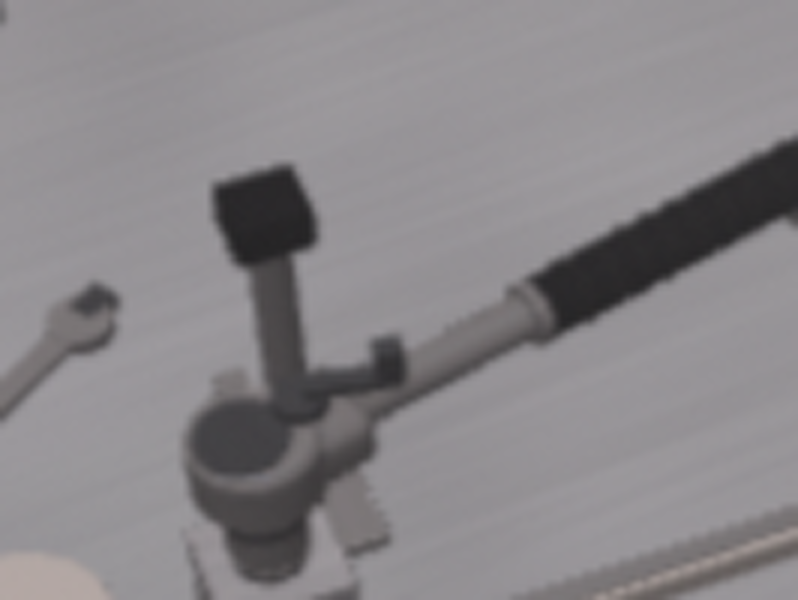

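View pics/top6.png

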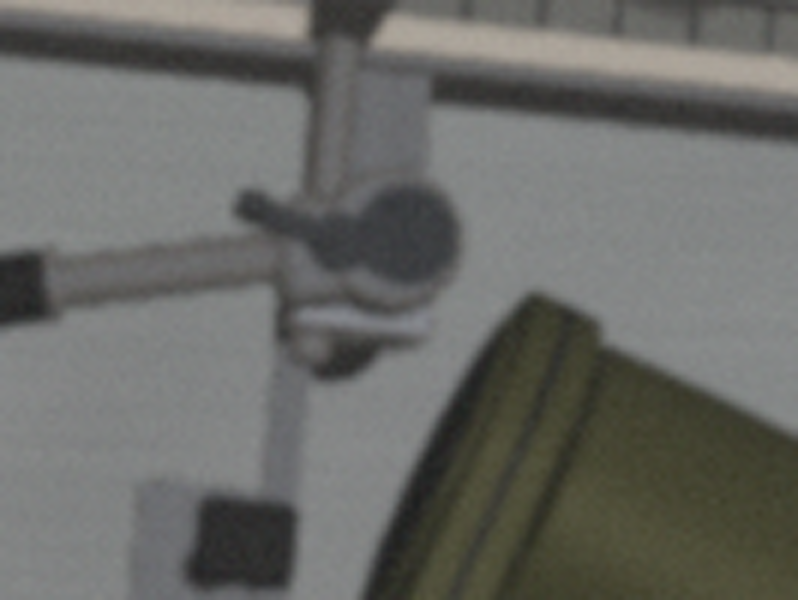

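Both views confirm the lever is on the lane side: the top-view tab is at zoom (250,205), above the handle line. The handle is at about 98.3° in the world (ratchet about 13°). Turning the tool to straddle the grip.

Call:
servo_tool --targets '[[[0,-10.4,0],[0,0,0],0.6],[[0,-10.4,0],[0,0,0],0.6],[[0,-10.4,0],[0,0,0],0.6],[[0,-10.4,0],[0,0,0],0.6],[[0,-10.4,0],[0,0,0],0.6]]'

```text
time: 7.55
position: [450.8, -145.7, 254.2]
tcp_rot: [-1.572, 0.0, -1.779]
wrist_force: [0.5, 0.1, -0.5]
finger_gap: 0.603
```

Call:
servo_tool --targets '[[[0,-10.4,0],[0,0,0],0.6],[[0,-10.2,0],[0,0,0],0.6],[[0,0,0],[0,0,0],0.6]]'

```text
time: 7.92
position: [450.9, -145.7, 254.3]
tcp_rot: [-1.571, 0.001, -1.428]
wrist_force: [-0.0, -0.1, 0.2]
finger_gap: 0.599
```

```bash
python3 - <<'E'
from h import *
s=st();R=Ro.from_euler('xyz',s["tcp_rot"]).as_matrix()
print(np.degrees(s["tcp_rot"]),R.T@(np.array([552.5,27,133])-s["position"]))
E
```

```text
7.92 [ 450.9 -145.7  254.3] rot [[0.142, -0.001, 0.99], [-0.99, 0.0, 0.142], [-0.001, -1.0, -0.0]] F [-0.  -0.1  0.2] gap 0.599
[-9.00266987e+01  3.09477943e-02 -8.18082610e+01] [-156.44125852  121.34032618  125.23871794]
```

Call:
servo_tool --targets '[[[0,0,0],[-39,0,31.3],0.6],[[0,0,0],[-39,0,31.3],0.6],[[0,0,0],[-39,0,31.3],0.6],[[0,0,0],[-39.4,0,31.3],0.6],[[0,0,0],[0,10,0],0.6]]'

```text
time: 8.55
position: [553.7, 29.5, 245.1]
tcp_rot: [-1.57, 0.0, -1.425]
wrist_force: [-0.8, 0.1, 0.4]
finger_gap: 0.598
```

Call:
servo_tool --targets '[[[0,0,0],[0,25,0],0.6],[[0,0,0],[0,15,0],0.6],[[0,0,0],[0,0,0],0.6]]'

```text
time: 8.93
position: [551.1, 26.4, 202.9]
tcp_rot: [-1.574, 0.001, -1.428]
wrist_force: [-0.2, -0.1, 0.7]
finger_gap: 0.603
```

```bash
python3 - <<'E'
from h import *
s=st();R=Ro.from_euler('xyz',s["tcp_rot"]).as_matrix()
print(R.T@(np.array([552.5,27,133])-s["position"]))
cv2.imwrite("pics/scene7.png",cv2.resize(capture("scene")[150:290,220:400,::-1],None,fx=4.2,fy=4.2,interpolation=cv2.INTER_CUBIC))
E
```

```text
8.93 [551.1  26.4 202.9] rot [[0.143, -0.004, 0.99], [-0.99, 0.0, 0.143], [-0.001, -1.0, -0.004]] F [-0.2 -0.1  0.7] gap 0.603
[-0.33162737 69.85659025  1.71357702]
```

View pics/scene7.png

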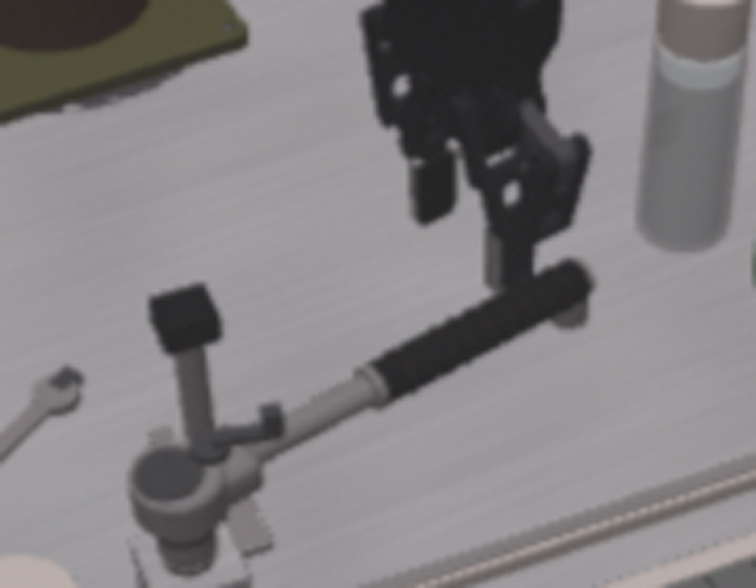

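Scene view: the open fingers are above the grip, with tips at zoom (430,215) and (505,285), z = 203. Going down to straddle it and closing.

Call:
servo_tool --targets '[[[0,0,0],[0,20,1.5],0.6],[[0,0,0],[0,25,0],0.6],[[0,0,0],[0,23,0],0.6],[[0,0,0],[0,0,0],0.6]]'

```text
time: 9.48
position: [552.2, 27.1, 134.2]
tcp_rot: [-1.575, 0.001, -1.426]
wrist_force: [-0.1, -0.4, 0.3]
finger_gap: 0.603
```

Call:
servo_tool --targets '[[[0,0,0],[0,0,0],0.2],[[0,0,0],[0,0,0],0.2],[[0,0,0],[0,0,0],0.2]]' --squeeze 25

```text
time: 9.85
position: [554.8, 27.1, 138.3]
tcp_rot: [-1.568, -0.0, -1.426]
wrist_force: [-0.2, -0.0, 1.9]
finger_gap: 0.255
```

```bash
python3 - <<'E'
from h import *
s=st();print(s["torque"])
p=s["position"][:2]-[577,-137];print(np.hypot(*p),np.degrees(np.arctan2(p[1],p[0])))
A,B,th,im=grip();print(th)
cv2.imwrite("pics/scene8.png",cv2.resize(im[150:290,220:400,::-1],None,fx=4.2,fy=4.2,interpolation=cv2.INTER_CUBIC))
E
```

```text
9.85 [554.8  27.1 138.3] rot [[0.144, 0.003, 0.99], [-0.99, -0.0, 0.144], [0.0, -1.0, 0.002]] F [-0.2 -0.   1.9] gap 0.255
[-0.01858003  0.06597918 -0.14499269]
165.61521613985107 97.70835750053575
61.83059793238248
```

View pics/scene8.png

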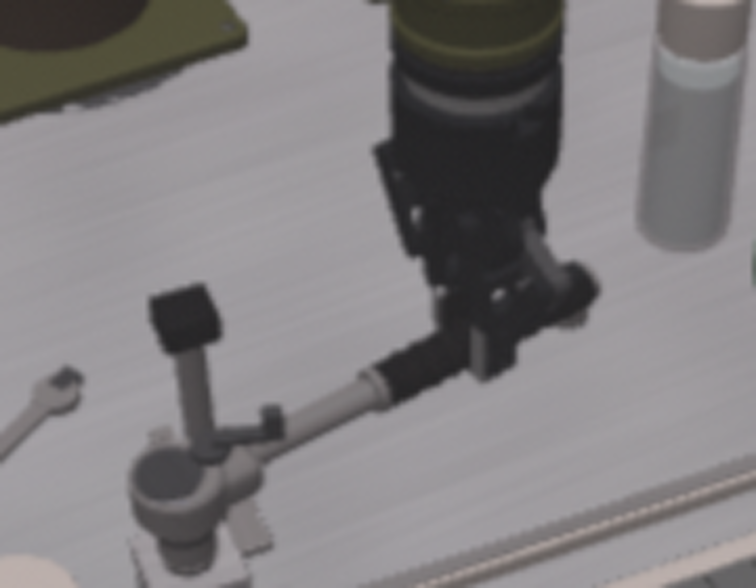

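Gripped: gap 0.255 is about 22 mm, matching the 23 mm grip. First stroke: it starts at world 97.9°, and the limit is about 131°.

Call:
servo_tool --targets '[[[0,-2,0],[0.1,0,-5.8],0.2],[[0,-2,0],[0.1,0,-5.8],0.2],[[0,-2,0],[0.1,0,-5.8],0.2],[[0,-2,0],[0.1,0,-5.8],0.2],[[0,-2,0],[0.1,0,-5.8],0.2]]'

```text
time: 10.52
position: [528.9, 21.6, 138.3]
tcp_rot: [-1.56, -0.0, -1.251]
wrist_force: [12.2, 6.0, -1.9]
finger_gap: 0.258
```

```bash
cat >> h.py <<'E'
def fb(c=(577,-137)):
    s=state();p=s["position"][:2]-c;r=np.hypot(*p);th=np.degrees(np.arctan2(p[1],p[0]));u=p/r;t=np.array([-u[1],u[0]]);F=s["wrist_force"]
    print(f't {s["time"]:.2f} r {r:.1f} th {th:.1f} ratchet {th-85.3:.1f} yaw-based {np.degrees(s["tcp_rot"][2])+180-85.3:.1f} z {s["position"][2]:.1f} Ftan {F[:2]@t:.1f} Frad {F[:2]@u:.1f} Fz {F[2]:.1f} Tz {s["torque"][2]:.2f} gap {s["finger_gap"]:.3f}')
E
python3 -c "from h import *;fb()"
```

```text
t 10.53 r 165.7 th 106.9 ratchet 21.6 yaw-based 23.0 z 138.3 Ftan -13.4 Frad 2.3 Fz -1.9 Tz -0.60 gap 0.258
```

Call:
servo_tool --targets '[[[0,-2,0],[0.1,0,-5.8],0.2],[[0,-2,0],[0.1,0,-5.8],0.2],[[0,-2,0],[0.1,0,-5.8],0.2],[[0,-2,0],[0.1,0,-5.8],0.2],[[0,-2,0],[0.1,0,-5.8],0.2]]'

```text
time: 11.15
position: [500.3, 10.0, 138.3]
tcp_rot: [-1.565, -0.0, -1.075]
wrist_force: [4.7, 5.2, 3.6]
finger_gap: 0.259
```

```bash
python3 -c "from h import *;fb()"
```

```text
t 11.15 r 165.8 th 117.6 ratchet 32.3 yaw-based 33.1 z 138.3 Ftan -6.6 Frad 2.4 Fz 3.6 Tz -0.24 gap 0.259
```

Call:
servo_tool --targets '[[[0,-2,0],[0.1,0,-5.8],0.2],[[0,-2,0],[0.1,0,-5.8],0.2],[[0,-2,0],[0.1,0,-5.8],0.2],[[0,-2,0],[0.1,0,-5.8],0.2]]'

```text
time: 11.65
position: [482.4, -0.9, 138.3]
tcp_rot: [-1.559, -0.001, -0.937]
wrist_force: [11.3, 12.0, -0.8]
finger_gap: 0.257
```

```bash
python3 -c "from h import *;fb()"
```

```text
t 11.65 r 165.8 th 124.8 ratchet 39.5 yaw-based 41.0 z 138.3 Ftan -16.1 Frad 3.4 Fz -0.8 Tz -0.54 gap 0.257
```

Call:
servo_tool --targets '[[[0,-2,0],[0.1,0,-5.8],0.2],[[0,-1.5,0],[0.1,0,-4.3],0.2]]'

```text
time: 11.9
position: [474.1, -7.0, 138.3]
tcp_rot: [-1.56, -0.0, -0.876]
wrist_force: [8.4, 12.0, 0.7]
finger_gap: 0.258
```

```bash
python3 -c "from h import *;fb()"
```

```text
t 11.90 r 165.8 th 128.4 ratchet 43.1 yaw-based 44.5 z 138.3 Ftan -14.0 Frad 4.1 Fz 0.7 Tz -0.52 gap 0.258
```

Call:
servo_tool --targets '[[[0,5,0],[0.6,0,14.5],0.2],[[0,5,0],[0.6,0,14.5],0.2],[[0,5,0],[0.6,0,14.5],0.2]]'

```text
time: 12.28
position: [508.8, 14.1, 138.2]
tcp_rot: [-1.57, -0.001, -1.139]
wrist_force: [-1.9, -1.5, 7.2]
finger_gap: 0.257
```

```bash
python3 -c "from h import *;fb()"
```

```text
t 12.28 r 165.8 th 114.3 ratchet 29.0 yaw-based 29.5 z 138.2 Ftan 2.4 Frad -0.6 Fz 7.2 Tz -0.05 gap 0.257
```

Call:
servo_tool --targets '[[[0,5,0],[0.6,0,14.5],0.2],[[0,5,0],[0.6,0,14.5],0.2],[[0,5,0],[0.6,0,14.5],0.2],[[0,5,0],[0.6,0,14.5],0.2],[[0,5,0],[0.6,0,14.5],0.2]]'

```text
time: 12.9
position: [578.1, 28.6, 138.2]
tcp_rot: [-1.573, -0.002, -1.575]
wrist_force: [-5.3, -2.7, 10.0]
finger_gap: 0.258
```

```bash
python3 -c "from h import *;fb()"
```

```text
t 12.90 r 165.6 th 89.6 ratchet 4.3 yaw-based 4.5 z 138.2 Ftan 5.3 Frad -2.7 Fz 10.0 Tz 0.04 gap 0.258
```

Call:
servo_tool --targets '[[[0,5,0],[-0.5,-1,14.5],0.2],[[0,5,0],[0.2,-1,14.5],0.2],[[0,0,0],[0,0,0],0.2]]'

```text
time: 13.28
position: [607.3, 25.7, 138.3]
tcp_rot: [-1.572, -0.005, -1.748]
wrist_force: [-1.2, -7.2, 0.9]
finger_gap: 0.258
```

```bash
python3 -c "from h import *;fb()"
```

```text
t 13.28 r 165.5 th 79.5 ratchet -5.8 yaw-based -5.4 z 138.3 Ftan -0.2 Frad -7.3 Fz 0.9 Tz -0.07 gap 0.258
```

Call:
servo_tool --targets '[[[0,-2,0],[1,0,-5.8],0.2],[[0,-2,0],[0.5,0,-5.8],0.2],[[0,-2,0],[0.1,0,-5.8],0.2],[[0,-2,0],[0.1,0,-5.8],0.2]]'

```text
time: 13.78
position: [583.9, 28.4, 138.4]
tcp_rot: [-1.57, -0.002, -1.606]
wrist_force: [3.2, -6.7, -3.1]
finger_gap: 0.257
```

```bash
python3 -c "from h import *;fb()"
```

```text
t 13.78 r 165.6 th 87.6 ratchet 2.3 yaw-based 2.7 z 138.4 Ftan -3.5 Frad -6.5 Fz -3.1 Tz -0.03 gap 0.257
```

Call:
servo_tool --targets '[[[0,-2,0],[0.1,0,-5.8],0.2],[[0,-2,0],[0.1,0,-5.8],0.2],[[0,-2,0],[0.1,0,-5.8],0.2]]'

```text
time: 14.15
position: [567.4, 28.4, 138.4]
tcp_rot: [-1.567, -0.002, -1.502]
wrist_force: [7.4, -5.1, -6.2]
finger_gap: 0.257
```

```bash
python3 -c "from h import *;fb()"
```

```text
t 14.15 r 165.7 th 93.3 ratchet 8.0 yaw-based 8.6 z 138.4 Ftan -7.1 Frad -5.6 Fz -6.2 Tz -0.19 gap 0.257
```

Call:
servo_tool --targets '[[[0,-1.5,0],[0.6,0.5,-4.3],0.2],[[0,-1.5,0],[0.6,0.5,-4.3],0.2],[[0,-1.5,0],[0.1,0,-4.3],0.2],[[0,-1.5,0],[0.1,0,-4.3],0.2]]'

```text
time: 14.65
position: [552.6, 26.9, 138.4]
tcp_rot: [-1.561, 0.001, -1.399]
wrist_force: [13.8, 0.8, -7.1]
finger_gap: 0.26
```

```bash
python3 -c "from h import *;fb()"
```

```text
t 14.65 r 165.7 th 98.5 ratchet 13.2 yaw-based 14.6 z 138.4 Ftan -13.8 Frad -1.2 Fz -7.1 Tz -0.57 gap 0.260
```

Call:
servo_tool --targets '[[[0,-1.5,0],[0.1,0,-4.3],0.2],[[0,-1.5,0],[0.1,0,-4.3],0.2],[[0,-1.5,0],[0.1,0,-4.3],0.2]]'

```text
time: 15.02
position: [540.2, 24.6, 138.4]
tcp_rot: [-1.56, 0.001, -1.321]
wrist_force: [13.2, 2.9, -6.6]
finger_gap: 0.259
```

```bash
python3 -c "from h import *;fb()"
```

```text
t 15.03 r 165.7 th 102.8 ratchet 17.5 yaw-based 19.0 z 138.4 Ftan -13.5 Frad -0.1 Fz -6.6 Tz -0.57 gap 0.259
```

Call:
servo_tool --targets '[[[0,-1.5,0],[0.1,0.3,-4.3],0.2],[[0,-1.5,0],[0.1,0.3,-4.3],0.2],[[0,-1.5,0],[0.1,0,-4.3],0.2],[[0,-1.5,0],[0.1,0,-4.3],0.2]]'

```text
time: 15.52
position: [524.0, 20.0, 138.4]
tcp_rot: [-1.559, 0.001, -1.216]
wrist_force: [12.6, 5.5, -4.8]
finger_gap: 0.262
```

```bash
python3 -c "from h import *;fb()"
```

```text
t 15.53 r 165.7 th 108.7 ratchet 23.4 yaw-based 25.0 z 138.4 Ftan -13.6 Frad 1.2 Fz -4.8 Tz -0.68 gap 0.262
```

Call:
servo_tool --targets '[[[0,-1.5,0],[0.1,0,-4.3],0.2],[[0,-1.5,0],[0.1,0,-4.3],0.2],[[0,-1.5,0],[0.1,0,-4.3],0.2]]'

```text
time: 15.9
position: [511.9, 15.4, 138.4]
tcp_rot: [-1.559, 0.001, -1.138]
wrist_force: [12.1, 8.4, -3.7]
finger_gap: 0.256
```

```bash
python3 -c "from h import *;fb()"
```

```text
t 15.90 r 165.8 th 113.1 ratchet 27.8 yaw-based 29.5 z 138.4 Ftan -14.4 Frad 3.0 Fz -3.7 Tz -0.64 gap 0.256
```

Call:
servo_tool --targets '[[[0,-1.5,0],[0,0,-4.3],0.2],[[0,-1.5,0],[0,0,-4.3],0.2],[[0,-1.5,0],[0,0,-4.3],0.2],[[0,-1.5,0],[0,0,-4.3],0.2]]'

```text
time: 16.4
position: [496.4, 7.8, 138.4]
tcp_rot: [-1.559, 0.001, -1.033]
wrist_force: [10.4, 9.3, -2.2]
finger_gap: 0.258
```

```bash
python3 -c "from h import *;fb()"
```

```text
t 16.40 r 165.8 th 119.1 ratchet 33.8 yaw-based 35.5 z 138.4 Ftan -13.6 Frad 3.0 Fz -2.2 Tz -0.66 gap 0.258
```

Call:
servo_tool --targets '[[[0,-1.5,0],[0,0,-4.3],0.2],[[0,-1.5,0],[0,0,-4.3],0.2],[[0,-1.5,0],[0,0,-4.3],0.2]]'

```text
time: 16.77
position: [485.3, 1.1, 138.4]
tcp_rot: [-1.559, 0.001, -0.954]
wrist_force: [9.3, 9.8, -1.8]
finger_gap: 0.262
```

```bash
python3 -c "from h import *;fb()"
```

```text
t 16.77 r 165.8 th 123.6 ratchet 38.3 yaw-based 40.0 z 138.4 Ftan -13.1 Frad 3.0 Fz -1.8 Tz -0.61 gap 0.262
```

Call:
servo_tool --targets '[[[0,-1.5,0],[0,0,-4.3],0.2],[[0,-1.5,0],[0,0,-4.3],0.2],[[0,-1.5,0],[0,0,-4.3],0.2],[[0,-1,0],[0,0,-2.9],0.2]]'

```text
time: 17.27
position: [472.3, -8.4, 138.3]
tcp_rot: [-1.56, 0.001, -0.858]
wrist_force: [8.3, 10.3, -0.7]
finger_gap: 0.258
```

```bash
python3 -c "from h import *;fb()"
```

```text
t 17.27 r 165.8 th 129.1 ratchet 43.8 yaw-based 45.5 z 138.3 Ftan -12.9 Frad 2.8 Fz -0.7 Tz -0.61 gap 0.258
```

Still hard, with about 60° of bolt turn so far. Ratcheting back.

Call:
servo_tool --targets '[[[0,5,0],[0.6,0,14.5],0.2],[[0,5,0],[0.6,0,14.5],0.2],[[0,5,0],[0.6,0,14.5],0.2],[[0,5,0],[0.6,0,14.5],0.2],[[0,5,0],[0.6,0,14.5],0.2]]'

```text
time: 17.9
position: [533.9, 23.1, 138.3]
tcp_rot: [-1.57, -0.001, -1.296]
wrist_force: [-0.3, -5.2, 4.4]
finger_gap: 0.256
```

```bash
python3 -c "from h import *;fb()"
```

```text
t 17.90 r 165.8 th 105.1 ratchet 19.8 yaw-based 20.4 z 138.3 Ftan 1.6 Frad -4.9 Fz 4.4 Tz -0.22 gap 0.256
```

Call:
servo_tool --targets '[[[0,5,0],[0.6,0,14.5],0.2],[[0,5,0],[0.6,0,14.5],0.2],[[0,5,0],[0.6,0,14.5],0.2]]'

```text
time: 18.27
position: [575.5, 28.6, 138.2]
tcp_rot: [-1.574, -0.002, -1.557]
wrist_force: [-7.0, -7.3, 8.1]
finger_gap: 0.258
```

```bash
python3 -c "from h import *;fb()"
```

```text
t 18.27 r 165.6 th 90.5 ratchet 5.2 yaw-based 5.5 z 138.2 Ftan 7.1 Frad -7.3 Fz 8.1 Tz 0.07 gap 0.258
```

Call:
servo_tool --targets '[[[0,5,0],[1.6,-0.5,14.5],0.2],[[0,5,0],[1.6,-0.5,14.5],0.2],[[0,0,0],[0,0,0],0.2]]'

```text
time: 18.65
position: [605.4, 26.0, 138.3]
tcp_rot: [-1.571, 0.002, -1.73]
wrist_force: [-0.7, 1.5, 1.6]
finger_gap: 0.257
```

```bash
python3 -c "from h import *;fb()"
```

```text
t 18.65 r 165.5 th 80.1 ratchet -5.2 yaw-based -4.4 z 138.3 Ftan 1.0 Frad 1.3 Fz 1.6 Tz -0.22 gap 0.257
```

Call:
servo_tool --targets '[[[0,-2,0],[0.7,0,-5.8],0.2],[[0,-2,0],[0.7,0,-5.8],0.2],[[0,-2,0],[0.7,0,-5.8],0.2],[[0,-2,0],[0.1,0,-5.8],0.2]]'

```text
time: 19.15
position: [581.9, 28.4, 138.3]
tcp_rot: [-1.568, 0.006, -1.588]
wrist_force: [4.3, 9.6, -0.7]
finger_gap: 0.26
```

```bash
python3 -c "from h import *;fb()"
```

```text
t 19.15 r 165.5 th 88.3 ratchet 3.0 yaw-based 3.7 z 138.3 Ftan -4.0 Frad 9.8 Fz -0.7 Tz -0.22 gap 0.260
```

Call:
servo_tool --targets '[[[0,-1.5,0],[-0.7,0,-4.3],0.2],[[0,-1.5,0],[-0.7,0,-4.3],0.2],[[0,-1.5,0],[-0.3,0,-4.3],0.2],[[0,-1.5,0],[0,0,-4.3],0.2]]'

```text
time: 19.65
position: [565.2, 28.2, 138.4]
tcp_rot: [-1.567, 0.002, -1.484]
wrist_force: [6.5, 5.3, -2.2]
finger_gap: 0.26
```

```bash
python3 -c "from h import *;fb()"
```

```text
t 19.65 r 165.6 th 94.1 ratchet 8.8 yaw-based 9.7 z 138.4 Ftan -6.8 Frad 4.8 Fz -2.2 Tz -0.41 gap 0.260
```

Call:
servo_tool --targets '[[[0,-1.5,0],[0,0,-4.3],0.2],[[0,-1.5,0],[0,0,-4.3],0.2],[[0,-1.5,0],[0,0,-4.3],0.2]]'

```text
time: 20.02
position: [553.7, 27.0, 138.4]
tcp_rot: [-1.563, 0.002, -1.406]
wrist_force: [11.5, 6.1, -5.8]
finger_gap: 0.26
```

```bash
python3 -c "from h import *;fb()"
```

```text
t 20.02 r 165.6 th 98.1 ratchet 12.8 yaw-based 14.2 z 138.4 Ftan -12.2 Frad 4.4 Fz -5.8 Tz -0.45 gap 0.260
```

Call:
servo_tool --targets '[[[0,-1.5,0],[-0.2,0.4,-4.3],0.2],[[0,-1.5,0],[-0.2,0.4,-4.3],0.2],[[0,-1.5,0],[0,0,-4.3],0.2],[[0,-1.5,0],[0,0,-4.3],0.2]]'

```text
time: 20.52
position: [537.6, 23.9, 138.4]
tcp_rot: [-1.56, 0.001, -1.302]
wrist_force: [11.3, 6.5, -3.9]
finger_gap: 0.254
```

```bash
python3 -c "from h import *;fb()"
```

```text
t 20.52 r 165.7 th 103.7 ratchet 18.4 yaw-based 20.1 z 138.4 Ftan -12.5 Frad 3.6 Fz -3.9 Tz -0.59 gap 0.254
```

Call:
servo_tool --targets '[[[0,-1.5,0],[0,0,-4.3],0.2],[[0,-1.5,0],[0,0,-4.3],0.2],[[0,-1.5,0],[0,0,-4.3],0.2]]'

```text
time: 20.9
position: [525.3, 20.4, 138.4]
tcp_rot: [-1.56, 0.001, -1.223]
wrist_force: [12.8, 7.2, -3.6]
finger_gap: 0.258
```

```bash
python3 -c "from h import *;fb()"
```

```text
t 20.90 r 165.7 th 108.2 ratchet 22.9 yaw-based 24.6 z 138.4 Ftan -14.4 Frad 2.9 Fz -3.6 Tz -0.67 gap 0.258
```

Call:
servo_tool --targets '[[[0,-1.5,0],[0,0,-4.3],0.2],[[0,-1.5,0],[0,0,-4.3],0.2],[[0,-1.5,0],[0,0,-4.3],0.2],[[0,-1.5,0],[0,0,-4.3],0.2]]'

```text
time: 21.4
position: [509.1, 14.2, 138.3]
tcp_rot: [-1.56, 0.0, -1.119]
wrist_force: [11.2, 8.4, -3.4]
finger_gap: 0.256
```

```bash
python3 -c "from h import *;fb()"
```

```text
t 21.40 r 165.7 th 114.2 ratchet 28.9 yaw-based 30.6 z 138.3 Ftan -13.7 Frad 3.0 Fz -3.4 Tz -0.70 gap 0.256
```

Call:
servo_tool --targets '[[[0,-1.5,0],[0,0,-4.3],0.2],[[0,-1.5,0],[0,0,-4.3],0.2],[[0,-1.5,0],[0,0,-4.3],0.2]]'

```text
time: 21.78
position: [497.5, 8.4, 138.4]
tcp_rot: [-1.561, 0.0, -1.04]
wrist_force: [10.0, 8.7, -2.8]
finger_gap: 0.263
```

```bash
python3 -c "from h import *;fb()"
```

```text
t 21.77 r 165.8 th 118.7 ratchet 33.4 yaw-based 35.1 z 138.4 Ftan -13.0 Frad 2.8 Fz -2.8 Tz -0.72 gap 0.263
```

Call:
servo_tool --targets '[[[0,-1.5,0],[0,0,-4.3],0.2],[[0,-1.5,0],[0,0,-4.3],0.2],[[0,-1.5,0],[0,0,-4.3],0.2],[[0,-1.5,0],[0,0,-4.3],0.2]]'

```text
time: 22.28
position: [482.8, -0.6, 138.3]
tcp_rot: [-1.561, -0.0, -0.935]
wrist_force: [9.9, 10.3, -2.4]
finger_gap: 0.26
```

```bash
python3 -c "from h import *;fb()"
```

```text
t 22.27 r 165.8 th 124.6 ratchet 39.3 yaw-based 41.1 z 138.3 Ftan -14.0 Frad 2.9 Fz -2.4 Tz -0.69 gap 0.260
```

Call:
servo_tool --targets '[[[0,-1.5,0],[0,0,-4.3],0.2],[[0,-1.5,0],[0,0,-4.3],0.2],[[0,-1.2,0],[0,0,-3.5],0.2]]'

```text
time: 22.65
position: [471.2, -9.4, 138.3]
tcp_rot: [-1.568, 0.001, -0.861]
wrist_force: [-1.0, 5.8, 4.8]
finger_gap: 0.258
```

```bash
python3 -c "from h import *;fb()"
```

```text
t 22.65 r 165.8 th 129.7 ratchet 44.4 yaw-based 45.4 z 138.3 Ftan -2.9 Frad 5.1 Fz 4.8 Tz -0.28 gap 0.258
```

The force dropped to 2.9 N and the handle jumped ahead. Checking gently with about 1° more.

Call:
servo_tool --targets '[[[0,0,0],[0,0,0],0.2],[[0,-0.5,0],[0,0,-1.4],0.2],[[0,-0.5,0],[0,0,-1.4],0.2]]'

```text
time: 23.02
position: [468.8, -11.3, 138.2]
tcp_rot: [-1.569, 0.001, -0.844]
wrist_force: [-1.3, 5.8, 6.0]
finger_gap: 0.259
```

```bash
python3 -c "from h import *;fb()"
```

```text
t 23.02 r 165.8 th 130.7 ratchet 45.4 yaw-based 46.3 z 138.2 Ftan -2.8 Frad 5.2 Fz 6.0 Tz -0.29 gap 0.259
```

One more degree at a steady 2.8 N, so the clamp has let go. Total bolt turn is about 94°. Opening the jaws and rising clear.

Call:
servo_tool --targets '[[[0,0,0],[0,0,0],0.5],[[0,0,0],[0,0,0],0.5],[[0,0,0],[0,0,0],0.5]]'

```text
time: 23.4
position: [468.9, -12.5, 137.0]
tcp_rot: [-1.572, 0.0, -0.846]
wrist_force: [0.7, 0.1, -0.6]
finger_gap: 0.503
```

Call:
servo_tool --targets '[[[0,0,0],[0,-15,0],0.5],[[0,0,0],[0,-30,0],0.5],[[0,0,0],[0,-40,0],0.5],[[0,0,0],[0,-40,0],0.5]]'

```text
time: 23.9
position: [469.3, -12.4, 264.7]
tcp_rot: [-1.57, -0.001, -0.846]
wrist_force: [0.5, 0.4, 0.3]
finger_gap: 0.502
```

Call:
servo_tool --targets '[[[0,0,0],[0,0,-40],0.5],[[0,0,0],[0,0,-40],0.5],[[0,0,0],[0,0,0],0.5],[[0,0,0],[0,0,0],0.5]]'

```text
time: 24.4
position: [409.7, -65.3, 263.3]
tcp_rot: [-1.57, -0.001, -0.846]
wrist_force: [-0.4, -0.1, 0.7]
finger_gap: 0.501
```

```bash
python3 - <<'E'
from h import *
fb()
a=capture("scene");cv2.imwrite("pics/scene9.png",a[:,:,::-1])
cv2.imwrite("pics/scene9z.png",cv2.resize(a[150:310,220:400,::-1],None,fx=3.7,fy=3.7,interpolation=cv2.INTER_CUBIC))
cv2.imwrite("pics/top9.png",capture("top")[:,:,::-1])
E
```

```text
t 24.40 r 182.0 th 156.8 ratchet 71.5 yaw-based 46.2 z 263.3 Ftan 0.3 Frad 0.3 Fz 0.7 Tz 0.00 gap 0.501
```

View pics/scene9z.png

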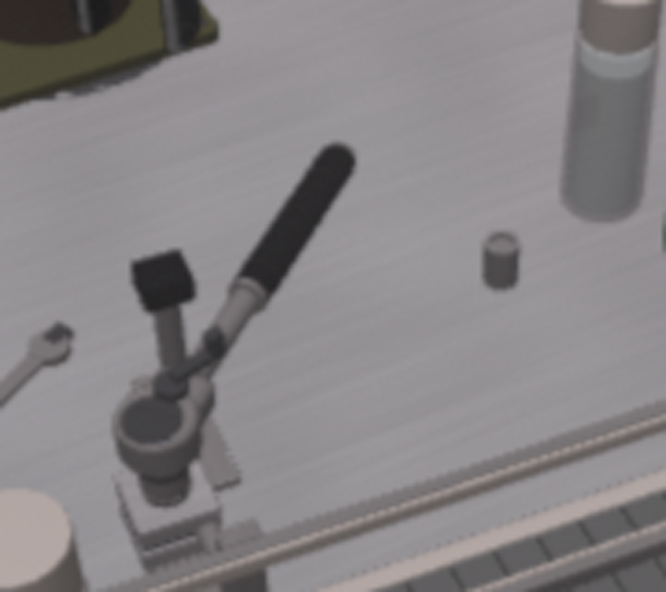

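View pics/top9.png

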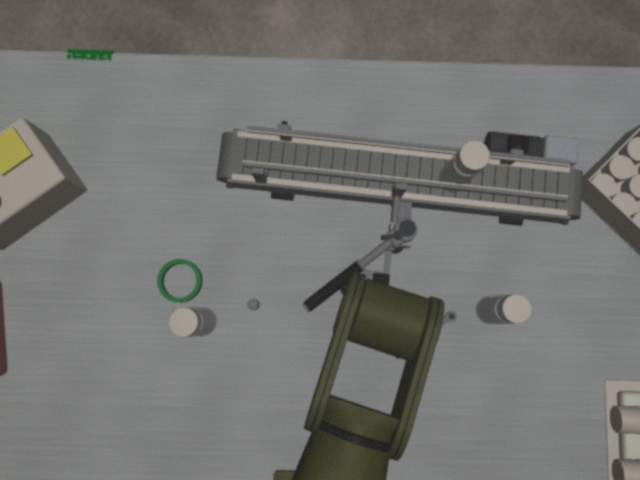

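View pics/scene9.png

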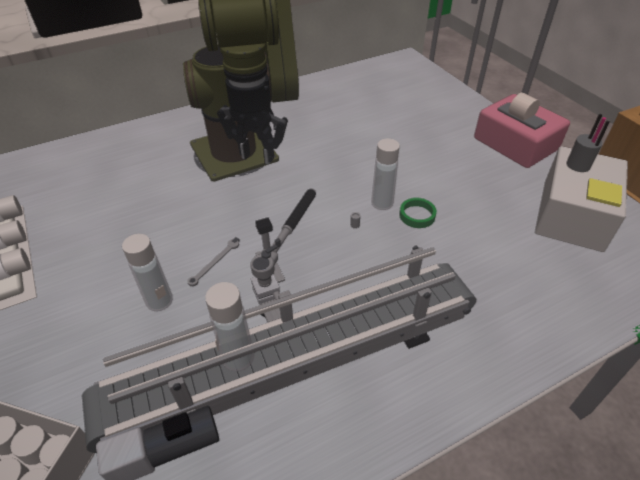

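Both views show the gripper clear of the ratchet and the bottles, spanner, socket (253,304) and tape at their first pixel positions. One last check: is the lever still on the loosening side?

```bash
python3 - <<'E'
from h import *
hd=np.array([577,-137,150.]);t=np.radians(130.7)
for q in(-.45,0,.45):
    p=hd+18*np.array([np.cos(t),np.sin(t),0]);a=t-q
    tip=p+29*np.array([np.cos(a),np.sin(a),0])+[0,0,27.5]
    print(q,((proj("scene",tip)-[220,150])*3.7).round(),proj("top",tip).round())
E
```

```text
-0.45 [167. 331.] [393. 248.]
0 [192. 333.] [387. 244.]
0.45 [211. 343.] [384. 238.]
```

The tab is seen at (215,342), which matches the loosening side at +0.45. Handing in.

```bash
python3 -c "from cell import *;print(hand_in())"
```

```text
the job is handed in; nothing more can be done
None
```

The clamp bolt is slackened and the job is handed in, at about 24.5 s of the 72 s allowed.

- **Lever:** I pushed the direction lever over to the loosening side with shut fingers, in small steps. The force readings between steps stayed at about 6 N or less. The last picture shows the tab at zoom (215,342), against a predicted (211,343) for the loosening side.
- **Swing:** It took three counter-clockwise strokes at 12 to 16 N. Late in the third the force fell to 2.9 N, and a further 1° stayed at 2.8 N. I put the total bolt turn at about 94°, just under the stated maximum.
- **Stop:** At the end of the swing the bolt was at most about 6° past letting go. I did not measure the washer load directly.
- **Release:** The gripper is open and well clear, and the wrist force is about zero. The bottles, socket and tape sit at their original places in the pictures. The spanner is partly hidden in the top view, but the scene view shows it unmoved.

**Odd reading:** One force reading early in the first stroke dipped to 6.6 N and then went back up to 16 N. I took it as the bolt sticking and slipping, not the clamp letting go. The handle ended at about 45.4°, just inside the 45.8° limit, and my angle estimates are only good to about 1°.

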